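# Uncap a gas cartridge whose cap may free either way

## Robot

A 7-joint arm with a two-finger parallel gripper is mounted at the origin on the work surface. World frame = base frame: x ahead of the robot, y to its left, z up, the work surface at z = 0. Lengths are in m, angles in rad, forces in N, time in s.
With the tool pointing down it reaches from about 0.4 to 0.875 m from the base axis. Payload 19.3 kg.
Tool frame: the origin (TCP) lies on the centre line of the jaws, within the pads' length; the fingertips stand 14 mm ahead of it and the grasp point (between the pads) lies 5 mm behind it; y points along the fingers, x is the direction in which the jaws open and shut, and the axes are right-handed (so a half turn about y gives the same grasp; the last joint's range is limited). The gripper opens to 85 mm and grips with 20 to 120 N. Pads are 22 mm wide; open, the fingers measure 114 mm over their backs; the gripper's body (76 mm by 85 mm) begins 54 mm behind the grasp point. The pads swing forward as they close: fully open they stand 13 mm farther back than shut.
Start: joints at [1.2, 0.521, -0.036, 1.599, 0.021, 1.021, -0.113], TCP at [0.185, -0.597, 0.245] pointing down, gripper open.
Joint ranges: [-2.91, 2.91], [-0.3, 2.13], [-1.5, 1.42], [0.17, 2.43], [-1.26, 4.41], [0.16, 1.93], [-2.52, 2.52]. Speed limits (rad/s): [1.89, 1.89, 2.39, 2.39, 3.01, 3.01, 3.01].

## Interface

Orientations are given as [roll, pitch, yaw] about the fixed x, y, z axes, in that order (R = Rz(yaw) Ry(pitch) Rx(roll)).
In Python, from workcell import monitor, grab_frame, workorder gives the robot as it stands.
- The arm moves only by the tool drive_tool, never from a script. Its argument "steps" is one flat list of numbers, 5 for each row, row after row: the finger opening in mm, from 0 to 85.4, then the shift along the world's x, y, z in mm, then the turn about the world's z in degrees. In form: [fingers, tx, ty, tz, twist, fingers, tx, ty, tz, twist, ...]. A call has exactly 5 rows; each row shifts and turns the commanded pose from where the row before left it; what a row does not reach is not made up. A row lasts 1/12 s, in which the tool goes at most 41.7 mm and 7.16 degrees, less where a joint would pass 70% of its speed; a pose out of reach is approached as far as the arm can. A call is refused whole if a number of a shift passes 41.7 or a number of a turn 7.16, either way. A call with a gripper value outside its range is refused whole. The fingers move at their own pace and stop on an object; "grip_force" is the grip in N (left out, the last holds). Time passes only in rows, so rows that do not move let the fingers close, or fill a call up. It gives the time, the measured TCP pose, the force and the opening at its end, in the units of the state.
- monitor.observe(): the state, without advancing time (a new reading comes with each control period).
- grab_frame(name): name is "side" or "top"; returns a dict with "frame" (480x640x3 uint8, red, green, blue), "vertical_fov" (degrees; the focal length in pixels is half the picture's height over the tangent of half this angle, whatever the lens; pixels are square), "cx", "cy" (the principal point, pixels), "xyz" and "orientation" of the camera in the world. Camera axes: x right, y down, z forward; pixel columns grow to the right and rows downward; lengths in m; the calibration is good to about 2 mm. A picture is of the moment at which its call begins. There is no depth.
- workorder.job_done(): hands the job in, once; it reports no verdict.
The state is a dict: "clock": time; "qpos": joint angles; "qd": joint speeds; "joint_efforts": joint torques, N m; "position": TCP position; "tool_rot": TCP orientation; "force": force on the tool from outside, world axes, zero at the start; "moment": the same for the moment, N m; "grip_width": finger opening in m.
Only numpy, scipy, OpenCV 4.12 (cv2) and the standard library are available. Lean on these libraries where they do the work, as an engineer would, in place of code of your own. Each camera call takes 0.05 s, during which the arm holds its last target. There are 200 camera calls.

## Task

On the bench stands a carrier with two gas cartridges. Slide the yellow lock bar all the way back off the caps, then take the red cap off its cartridge: nobody knows which way it turns, so try it both ways, and when it comes free lift it straight up by about 10 cm. Finish while still holding the red cap up there in the gripper; leave the green cap and the things standing around where they are.

Things in the scene. Friction and masses are not known exactly. Their poses are not given: they have to be found in the camera images.
- carrier: Fixed carrier: dark steel tray 220 x 340 x 12 mm, two turquoise cartridges (90 mm dia.) centred at y = +/-68 mm, the red cap on either one. Origin: on the bench, midway between cartridges; z up; x: the way the lock bar opens, away from the robot. Blue 14 mm posts at x = -40 and 112, y = +/-142 mm carry rails along x; rails and bar end blocks reach 209 mm above the bench.
- lock_bar (a joint): Travel (m) of the yellow lock bar along the carrier's x: 0 to 0.015 at the start (over both caps, 11 mm above them: they cannot be gripped from above or lifted off), 0.10 = all the way back, at its stop. It takes about 2 N (friction) plus a little damping, stays where left, cannot rise or turn.
- bar_grip (a point): Point in the black grip on the middle of the lock bar: grip 14 mm thick along the carrier's x, 46 mm long along its y, 30 mm high (203 to 233 mm above the bench), on a flat bar 30 mm wide. The point is on its centre line, 22 mm above the bar's top, 8 mm below the grip's top. Axes as the carrier's.
- cap_red: Loose red quarter-turn metal cap, 54 mm dia., 79 mm high, about 200 g (140 to 280). Origin: centre of its underside, 103 mm above the bench when on; z up; x starts within 9 degrees of the carrier's x. At first locked, with 3 mm of play in height. Which way it frees changes each time, whatever its place, and cannot be seen. It does not rise as it turns. It clears its 46 mm neck once raised 60 mm.
- red_wing (a point): Grip point in the upright wing on the red cap, 71 mm above its origin, 8 mm below the wing's top; wing 46 mm long along the cap's x, 14 mm thick along y, 30 mm high. Wrong way: hard stop within about 25 degrees (over 0.5 N m; else under 0.1). Right way: turns easily, can be lifted from 50 degrees on, hard stop at 65 to 85 degrees; turn about 60 degrees, then lift. Axes as the cap's.
- cap_green: The same cap in green on the other cartridge, same size; leave it on. Origin: centre of its underside.
- spray: White spray bottle with red head, 72 mm diameter, 227 mm high (standing loose near the work; leave it alone). Origin: centre of its underside.
- jar: Glass jar with white lid, 72 mm diameter, 100 mm high (standing loose near the work; leave it alone). Origin: centre of its underside.
- bottle: Brown glass bottle with yellow cap, 60 mm diameter, 210 mm high (standing loose near the work; leave it alone). Origin: centre of its underside.
There are look-alikes about, which are no part of the job. What is meant by the cap_red is not black, and is the larger of those in its own colour. Of the things that look like the cap_green, the smallest one is meant.

How it is judged:
By the outcome, as a careful person would: the job done as asked, in the order asked, and still so for the second after the job is handed in, while the arm keeps its last pose, push and grip.
It also fails if it takes over 51 s, if anything falls off the work surface, if the arm or the gripper's body presses on something with over 40 N, if the wrist force passes 120 N, or if a joint passes its speed limit or range.

## Working session

There is one attempt and no reset: what is moved stays moved. The work goes in short steps, Python scripts to look and compute and a tool call to move; the robot and the scene stay as the last step left them, time stands still between calls to the robot, and variables do not carry over. Pictures are saved under pics/ and viewed, about 8 in all and at most 12, crops included, and the job is handed in when it is done.

Besides the shell and the picture viewer there is one more tool, called after "Emit:" by a JSON object that holds its "api" and its "payload". drive_tool: Moves the arm, as the interface text tells. Its arguments: {"type":"object","properties":{"steps":{"type":"array"},"grip_force":{"type":"number"}},"required":["steps"]}

```bash
mkdir -p pics; cat > h.py <<'E'
import numpy as np, cv2, json
from workcell import monitor, grab_frame, workorder
from scipy.spatial.transform import Rotation as R
def snap(name,fn):
    f=grab_frame(name); cv2.imwrite(f'pics/{fn}.png',f['frame'][:,:,::-1])
    c={k:(np.array(v).tolist()) for k,v in f.items() if k!='frame'}
    json.dump(c,open(f'pics/{fn}.json','w')); return c
def cam(fn):
    c=json.load(open(f'pics/{fn}.json'))
    o=np.array(c['orientation']); 
    M=o if o.shape==(3,3) else R.from_euler('xyz',o).as_matrix()
    return c,M,240/np.tan(np.radians(c['vertical_fov'])/2)
def at_z(fn,u,v,z):
    c,M,f=cam(fn); d=M@np.array([(u-c['cx'])/f,(v-c['cy'])/f,1]); p=np.array(c['xyz'])
    return p+d*(z-p[2])/d[2]
def proj(fn,P):
    c,M,f=cam(fn); q=(np.array(P)-np.array(c['xyz']))@M
    return np.array([c['cx']+f*q[0]/q[2],c['cy']+f*q[1]/q[2]])
E
python3 - <<'E'
from h import *
print(snap('top','t0'));print(snap('side','s0'))
s=monitor.observe();print({k:np.round(v,3).tolist() for k,v in s.items()})
E
```

```text
{'vertical_fov': 50.44155886573485, 'cx': 320.6975462625521, 'cy': 243.31621522038262, 'xyz': [0.3942187429733736, 0.01974137828599415, 1.3823511425706254], 'orientation': [-3.02424382276646, 0.0024468716137018287, -1.5697812489267355]}
{'vertical_fov': 57.30648948686989, 'cx': 314.2208172923964, 'cy': 245.5215177903059, 'xyz': [0.23259048344053002, 0.6016795431988124, 0.7789623089699385], 'orientation': [-2.340974391292579, -0.017833457632779215, -2.6545559902576636]}
{'clock': 0.1, 'qpos': [1.2, 0.522, -0.036, 1.6, 0.021, 1.021, -0.113], 'qd': [-0.001, -0.001, 0.001, -0.002, -0.001, 0.001, 0.001], 'joint_efforts': [0.003, -92.85, 1.984, -37.053, 0.018, 0.005, -0.0], 'position': [0.185, -0.597, 0.245], 'tool_rot': [-1.571, 0.001, -1.27], 'force': [0.25, -0.683, -0.169], 'moment': [-0.015, -0.008, 0.004], 'grip_width': 0.085}
```

View pics/t0.png

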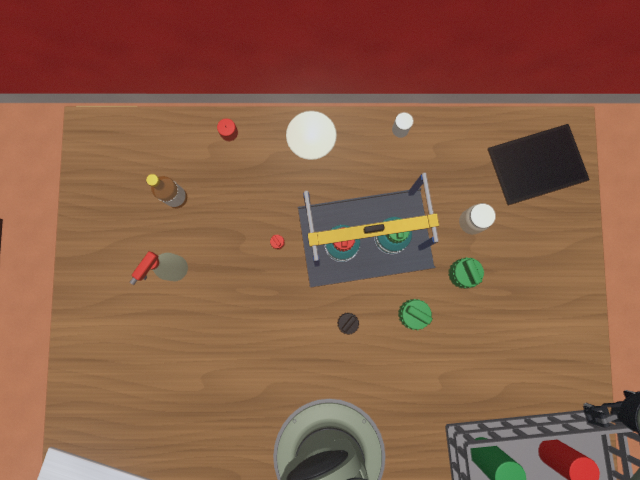

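View pics/s0.png

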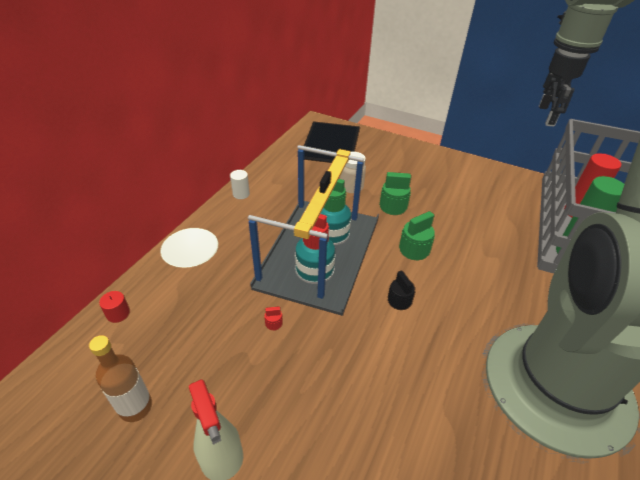

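Top view candidates for the red cap: on the carrier (343,243), small red (277,241), red (227,128), and red cylinders in the crate. For green: on the carrier (398,233), and larger ones at (417,314) and (467,272). The task means the two caps on the carrier. I'll check this in a close crop.

```bash
python3 - <<'E'
import cv2
a=cv2.imread('pics/t0.png')[165:295,285:450]; cv2.imwrite('pics/t0c.png',cv2.resize(a,None,fx=4.6,fy=4.6,interpolation=cv2.INTER_CUBIC))
E
```

```text
(no output)
```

View pics/t0c.png

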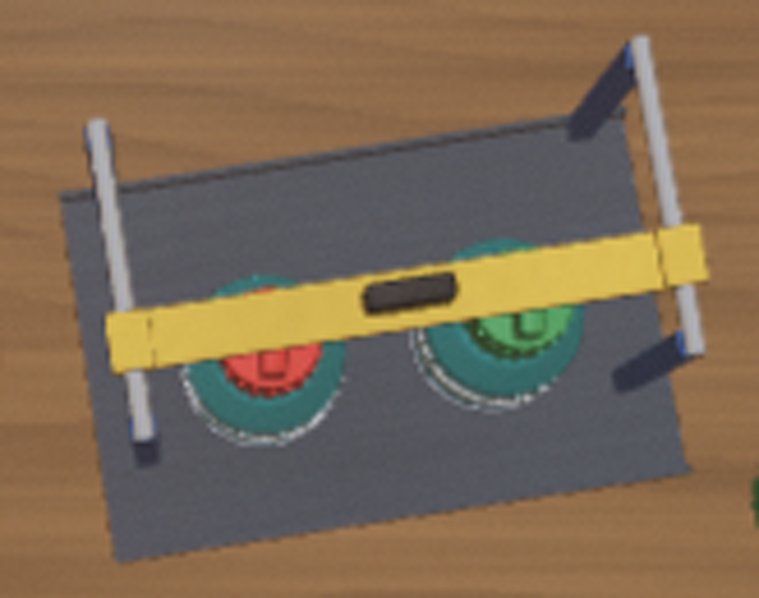

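```bash
python3 - <<'E'
from h import *
g=lambda u,v,z:at_z('t0',285+u/4.6,165+v/4.6,z)
P=[g(u,v,.012) for u,v in [(62,195),(625,112),(690,470),(118,560)]]
for p in P: print(p.round(4))
yd=(P[0]-P[1]+P[3]-P[2]); xd=(P[0]-P[3]+P[1]-P[2])
print('sizes',np.linalg.norm(yd)/2,np.linalg.norm(xd)/2,'yaw',np.degrees(np.arctan2(-yd[0],yd[1])),np.degrees(np.arctan2(xd[1],xd[0])))
print('tray c',np.mean(P,0))
print('bar ends',g(107,343,.209),g(707,253,.209))
print('grip top',g(409,290,.233), 'front/back edge', g(410,278,.233),g(411,306,.233))
print('rails L far/near',g(97,122,.209),g(145,437,.209),'R',g(641,40,.209),g(692,352,.209))
print('red wing near end top',g(274,360,.182),'green',g(530,322,.182))
E
```

```text
[0.6545 0.084  0.012 ]
[ 0.7049 -0.2512  0.012 ]
[ 0.4913 -0.2845  0.012 ]
[0.4385 0.0501 0.012 ]
sizes 0.338819577608373 0.21740795755409364 yaw 8.760914444745804 8.901899578377556
tray c [ 0.57231768 -0.10037704  0.012     ]
bar ends [0.54128789 0.05162541 0.209     ] [ 0.5874442 -0.2521198  0.209    ]
grip top [ 0.56484532 -0.09853726  0.233     ] front/back edge [ 0.57085623 -0.09910018  0.233     ] [ 0.55684318 -0.09943725  0.233     ]
rails L far/near [0.65492062 0.05716796 0.209     ] [0.49373267 0.03235884 0.209     ] R [ 0.6978439  -0.22122343  0.209     ] [ 0.53692544 -0.24324672  0.209     ]
red wing near end top [ 0.53589939 -0.03378731  0.182     ] green [ 0.55575702 -0.16607382  0.182     ]
```

Crop check: the red cap sits on the +y cartridge under the bar and is bigger than the loose red ones. Carrier yaw is about 8.8°, origin (0.560, -0.099), and the sizes agree (339 x 217 against 340 x 220). I'll push the grip with closed fingers from the near side, with the jaws already along the carrier's y, which is the orientation needed for the wing.

Emit:
{"api": "drive_tool", "payload": {"steps": [0,0,0,30,0,0,10,15,25,0,0,20,31,5,-2,0,20,31,0,-2,0,20,31,0,-2], "grip_force": 40}}

```text
clock: 0.52
position: [0.2556, -0.4876, 0.3054]
tool_rot: [-1.571, -0.0, -1.377]
force: [1.3, -0.5, -0.4]
grip_width: 0.0255
```

Emit:
{"api": "drive_tool", "payload": {"steps": [0,20,31,0,-2,0,20,31,0,0,0,20,31,0,0,0,20,31,0,0,0,20,31,0,0]}}

```text
clock: 0.93
position: [0.3556, -0.3322, 0.3052]
tool_rot: [-1.571, 0.0, -1.41]
force: [1.5, -0.1, -0.3]
grip_width: 0.0001
```

Emit:
{"api": "drive_tool", "payload": {"steps": [0,20,31,0,0,0,20,31,0,0,0,20,31,0,0,0,20,31,0,0,0,20,31,0,0]}}

```text
clock: 1.35
position: [0.4557, -0.1772, 0.3053]
tool_rot: [-1.571, -0.0, -1.41]
force: [0.8, -1.1, 0.2]
grip_width: -0.0001
```

```bash
python3 - <<'E'
from h import *
s=monitor.observe();print({k:np.round(v,3).tolist() for k,v in s.items() if k not in('qd','joint_efforts')})
E
```

```text
{'clock': 1.35, 'qpos': [0.457, 0.246, -0.251, 1.863, 0.07, 1.041, -1.232], 'position': [0.456, -0.177, 0.305], 'tool_rot': [-1.571, -0.0, -1.41], 'force': [0.814, -1.109, 0.248], 'moment': [-0.019, -0.044, 0.014], 'grip_width': -0.0}
```

Emit:
{"api": "drive_tool", "payload": {"steps": [0,18,23,0,0,0,18,23,0,0,0,19,24,0,0,0,0,0,-30,0,0,0,0,-25,0]}}

```text
clock: 1.77
position: [0.5111, -0.1072, 0.2495]
tool_rot: [-1.569, 0.0, -1.407]
force: [0.4, -1.2, -1.0]
grip_width: -0.0001
```

Emit:
{"api": "drive_tool", "payload": {"steps": [0,0,0,-20,0,0,0,0,-7,0,0,0,0,0,0,0,5,1,0,0,0,5,1,0,0]}}

```text
clock: 2.18
position: [0.5211, -0.1071, 0.2247]
tool_rot: [-1.569, -0.001, -1.41]
force: [0.4, -0.5, 0.7]
grip_width: -0.0001
```

```bash
python3 - <<'E'
from h import *
snap('side','s1');snap('top','t1')
s=monitor.observe();print(s['position'],s['force'])
a=cv2.imread('pics/s1.png')[90:310,210:410];b=cv2.imread('pics/t1.png')[165:295,285:450]
cv2.imwrite('pics/m1.png',np.hstack([cv2.resize(a,(400,440)),cv2.resize(b,(400,440))]))
E
```

```text
[ 0.52152948 -0.10674787  0.22441033] [-0.71355892 -0.2031212  -0.12258507]
```

View pics/m1.png

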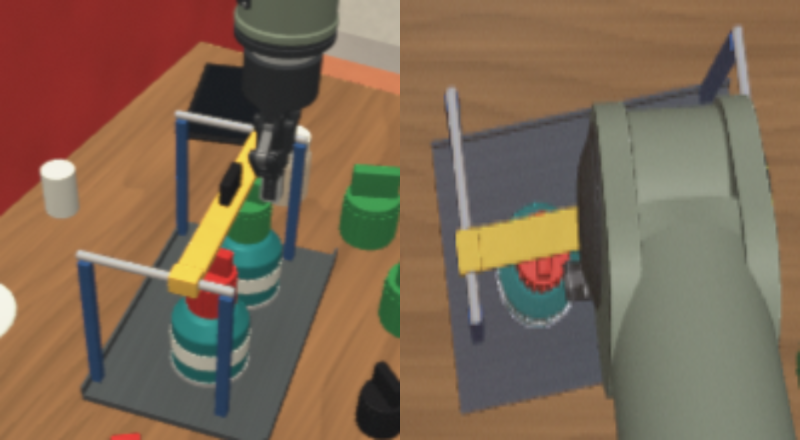

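Both views show the tips just on the near side of the black grip and above the bar. Push it away along the carrier's x.

Emit:
{"api": "drive_tool", "payload": {"steps": [0,10,1.5,0,0,0,10,1.5,0,0,0,10,1.5,0,0,0,10,1.5,0,0,0,10,1.5,0,0]}}

```text
clock: 2.7
position: [0.5712, -0.0993, 0.2233]
tool_rot: [-1.571, 0.0, -1.41]
force: [-3.0, -0.4, 2.5]
grip_width: -0.0002
```

Emit:
{"api": "drive_tool", "payload": {"steps": [0,12,2,0,0,0,12,2,0,0,0,12,2,0,0,0,12,2,0,0,0,12,2,0,0]}}

```text
clock: 3.12
position: [0.6312, -0.0896, 0.2231]
tool_rot: [-1.572, -0.0, -1.41]
force: [-2.8, -2.8, 1.4]
grip_width: 0.0001
```

Emit:
{"api": "drive_tool", "payload": {"steps": [0,3,0.5,0,0,0,2,0.3,0,0,0,2,0.3,0,0,0,0,0,0,0,0,0,0,0,0]}}

```text
clock: 3.53
position: [0.6344, -0.0886, 0.2228]
tool_rot: [-1.578, 0.001, -1.41]
force: [-25.1, -1.3, 12.5]
grip_width: -0.0003
```

Emit:
{"api": "drive_tool", "payload": {"steps": [0,-15,-2,0,0,0,-15,-2,0,0,0,-10,-20,35,0,0,-20,-30,35,0,85,-20,-30,0,0]}}

```text
clock: 3.95
position: [0.5626, -0.1667, 0.2923]
tool_rot: [-1.564, -0.002, -1.407]
force: [2.4, -0.9, -0.1]
grip_width: 0.011
```

Emit:
{"api": "drive_tool", "payload": {"steps": [85,-10,-10,0,0,85,0,0,0,0,85,0,0,0,0,85,0,0,0,0,85,0,0,0,0]}}

```text
clock: 4.37
position: [0.5512, -0.1761, 0.287]
tool_rot: [-1.571, 0.001, -1.408]
force: [0.8, -0.0, -0.7]
grip_width: 0.0722
```

```bash
python3 - <<'E'
from h import *
snap('side','s2');snap('top','t2')
s=monitor.observe();print(s['position'],s['force'],s['clock'])
a=cv2.imread('pics/s2.png')[140:300,240:400];b=cv2.imread('pics/t2.png')[170:300,290:420]
I=cv2.INTER_CUBIC
cv2.imwrite('pics/m2.png',np.hstack([cv2.resize(a,(400,400),interpolation=I),cv2.resize(b,(400,400),interpolation=I)]))
E
```

```text
[ 0.55106161 -0.17626735  0.2870098 ] [-0.7815511   0.85886177  0.11083663] 4.4667
```

View pics/m2.png

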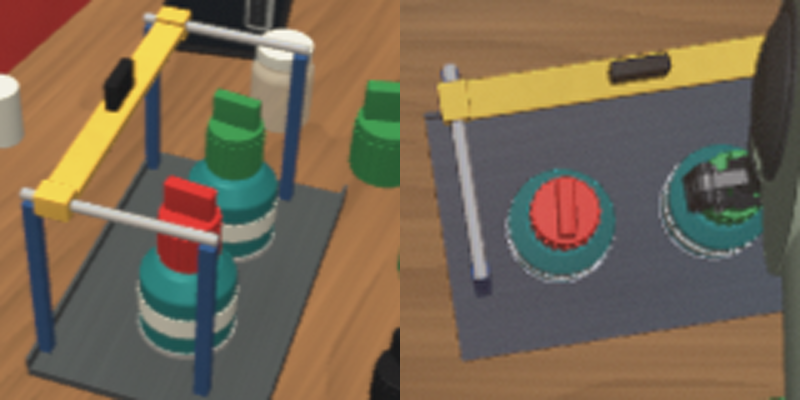

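The bar is now at the far end of the rails, and the red cap is fully open from above. In the top view the wing runs from (343.6,227.9) to (344.3,247.0).

```bash
python3 - <<'E'
from h import *
g=lambda u,v,z:at_z('t2',290+u*.325,170+v*.325,z)
a=g(165,178,.182);b=g(167,237,.182);print(a,b,(a+b)/2,np.linalg.norm(a-b),np.degrees(np.arctan2(*(a-b)[1::-1])))
print('cap centre',g(165,212,.152))
G=g(239,67,.233);print('grip',G,(G-np.array([.5605,-.0992,.233]))[:2]@[.988,.153])
E
```

```text
[ 0.57283489 -0.03171461  0.182     ] [ 0.52691695 -0.03305951  0.182     ] [ 0.54987592 -0.03238706  0.182     ] 0.04593763110474359 1.677666479855312
cap centre [ 0.55012476 -0.03288508  0.152     ]
grip [ 0.64906172 -0.08514908  0.233     ] 0.08964876756139356
```

Emit:
{"api": "drive_tool", "payload": {"steps": [50,0,36,0,-3.8,50,-1,36,0,-3.8,50,0,36,0,0,50,0,36,0,0,50,0,0,-30,0]}}

```text
clock: 4.88
position: [0.5519, -0.0249, 0.2613]
tool_rot: [-1.563, 0.003, -1.534]
force: [1.3, 1.3, -1.2]
grip_width: 0.05
```

Emit:
{"api": "drive_tool", "payload": {"steps": [50,0,0,-30,0,50,0,0,-30,0,50,0,0,-15,0,50,0,0,-10,0,50,0,0,0,0]}}

```text
clock: 5.3
position: [0.5489, -0.0327, 0.1705]
tool_rot: [-1.574, 0.0, -1.542]
force: [0.1, -0.5, -0.1]
grip_width: 0.05
```

```bash
python3 - <<'E'
from h import *
snap('side','s3');snap('top','t3')
s=monitor.observe();print(s['position'],s['tool_rot'],s['force'],s['moment'],s['qpos'],s['clock'])
a=cv2.imread('pics/s3.png')[140:300,240:400];b=cv2.imread('pics/t3.png')[170:300,290:420]
I=cv2.INTER_CUBIC
cv2.imwrite('pics/m3.png',np.hstack([cv2.resize(a,(400,400),interpolation=I),cv2.resize(b,(400,400),interpolation=I)]))
E
```

```text
[ 0.55000994 -0.03292209  0.17290739] [-1.57029366e+00  1.54488664e-04 -1.54199328e+00] [ 0.30322584 -0.39760252  0.73953172] [ 0.05318215 -0.03566051  0.00849395] [ 0.14514945  0.5052155  -0.26248301  1.85625981  0.17546253  0.80195944
 -1.75034877] 5.4
```

View pics/m3.png

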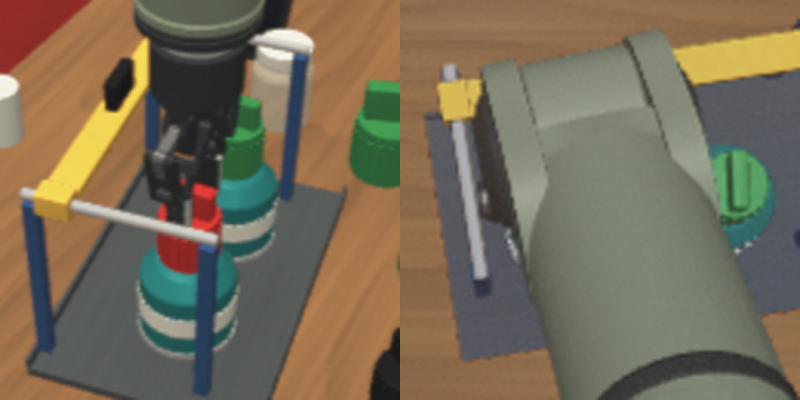

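The fingers straddle the wing. Joint 7 has room mainly in the + direction, so I'll try that first.

Emit:
{"api": "drive_tool", "payload": {"steps": [0,0,0,-2,0,0,0,0,0,0,0,0,0,0,0,0,0,0,0,0,0,0,0,0,0], "grip_force": 60}}

```text
clock: 5.82
position: [0.5499, -0.0333, 0.1712]
tool_rot: [-1.57, -0.0, -1.543]
force: [-1.7, -1.1, 5.7]
grip_width: 0.0129
```

Emit:
{"api": "drive_tool", "payload": {"steps": [0,0,0,0,3,0,0,0,0,3,0,0,0,0,3,0,0,0,0,3,0,0,0,0,0]}}

```text
clock: 6.23
position: [0.5502, -0.0334, 0.1712]
tool_rot: [-1.569, -0.0, -1.33]
force: [0.1, -0.8, 7.4]
grip_width: 0.0132
```

```bash
cat > o.py <<'E'
from h import *
s=monitor.observe();print(*[(k,np.round(s[k],3).tolist()) for k in('clock','position','tool_rot','force','moment','qpos','grip_width')],sep='\n')
E
python3 o.py
```

```text
('clock', 6.233)
('position', [0.55, -0.033, 0.171])
('tool_rot', [-1.569, -0.0, -1.33])
('force', [0.064, -0.753, 7.41])
('moment', [-0.033, 0.006, 0.059])
('qpos', [0.185, 0.512, -0.316, 1.856, 0.213, 0.804, -1.572])
('grip_width', 0.013)
```

Emit:
{"api": "drive_tool", "payload": {"steps": [0,0,0,0,3,0,0,0,0,3,0,0,0,0,3,0,0,0,0,3,0,0,0,0,0]}}

```text
clock: 6.65
position: [0.5502, -0.0334, 0.1712]
tool_rot: [-1.569, -0.001, -1.121]
force: [0.3, 0.6, 7.3]
grip_width: 0.0128
```

```bash
python3 o.py
```

```text
('clock', 6.65)
('position', [0.55, -0.033, 0.171])
('tool_rot', [-1.569, -0.001, -1.121])
('force', [0.259, 0.579, 7.265])
('moment', [-0.083, -0.081, 0.027])
('qpos', [0.223, 0.518, -0.369, 1.854, 0.249, 0.813, -1.395])
('grip_width', 0.013)
```

24° so far with no resistance. Continue.

Emit:
{"api": "drive_tool", "payload": {"steps": [0,0,0,0,2,0,0,0,0,2,0,0,0,0,2,0,0,0,0,2,0,0,0,0,0]}}

```text
clock: 7.07
position: [0.5502, -0.0334, 0.1712]
tool_rot: [-1.569, -0.001, -0.983]
force: [0.1, -0.5, 6.8]
grip_width: 0.0128
```

```bash
python3 o.py
```

```text
('clock', 7.067)
('position', [0.55, -0.033, 0.171])
('tool_rot', [-1.569, -0.001, -0.983])
('force', [0.105, -0.452, 6.8])
('moment', [-0.105, -0.121, 0.04])
('qpos', [0.248, 0.523, -0.404, 1.853, 0.273, 0.819, -1.277])
('grip_width', 0.013)
```

Emit:
{"api": "drive_tool", "payload": {"steps": [0,0,0,0,3,0,0,0,0,3,0,0,0,0,3,0,0,0,0,3,0,0,0,0,2]}}

```text
clock: 7.48
position: [0.5502, -0.0334, 0.1712]
tool_rot: [-1.57, -0.001, -0.738]
force: [0.2, -0.9, 6.3]
grip_width: 0.0128
```

Emit:
{"api": "drive_tool", "payload": {"steps": [0,0,0,0,3,0,0,0,0,3,0,0,0,0,3,0,0,0,0,3,0,0,0,0,2]}}

```text
clock: 7.9
position: [0.5501, -0.0334, 0.1712]
tool_rot: [-1.57, -0.002, -0.493]
force: [-0.4, -1.5, 6.4]
grip_width: 0.0128
```

```bash
python3 o.py
```

```text
('clock', 7.9)
('position', [0.55, -0.033, 0.171])
('tool_rot', [-1.57, -0.002, -0.493])
('force', [-0.425, -1.535, 6.425])
('moment', [-0.118, 0.002, -0.069])
('qpos', [0.335, 0.543, -0.527, 1.848, 0.355, 0.844, -0.862])
('grip_width', 0.013)
```

Turned 60° freely. Now a gentle lift, watching the force.

Emit:
{"api": "drive_tool", "payload": {"steps": [0,0,0,2,0,0,0,0,2,0,0,0,0,2,0,0,0,0,2,0,0,0,0,0,0]}}

```text
clock: 8.32
position: [0.5497, -0.0332, 0.1788]
tool_rot: [-1.571, -0.0, -0.496]
force: [0.6, 0.2, -2.7]
grip_width: 0.0132
```

```bash
python3 o.py
```

```text
('clock', 8.317)
('position', [0.55, -0.033, 0.179])
('tool_rot', [-1.571, -0.0, -0.496])
('force', [0.553, 0.19, -2.67])
('moment', [0.019, 0.002, -0.038])
('qpos', [0.339, 0.532, -0.531, 1.842, 0.346, 0.86, -0.857])
('grip_width', 0.013)
```

Free: the force is about the cap's weight. Lift to about 100 mm in total.

Emit:
{"api": "drive_tool", "payload": {"steps": [0,0,0,8,0,0,0,0,10,0,0,0,0,10,0,0,0,0,10,0,0,0,0,10,0]}}

```text
clock: 8.73
position: [0.5497, -0.0331, 0.2277]
tool_rot: [-1.571, -0.001, -0.495]
force: [-0.0, 0.2, -2.7]
grip_width: 0.0129
```

Emit:
{"api": "drive_tool", "payload": {"steps": [0,0,0,10,0,0,0,0,10,0,0,0,0,10,0,0,0,0,8,0,0,0,0,5,0]}}

```text
clock: 9.15
position: [0.5498, -0.0332, 0.2705]
tool_rot: [-1.57, -0.001, -0.495]
force: [0.1, -0.2, -2.0]
grip_width: 0.0129
```

Emit:
{"api": "drive_tool", "payload": {"steps": [0,0,0,2,0,0,0,0,0,0,0,0,0,0,0,0,0,0,0,0,0,0,0,0,0]}}

```text
clock: 9.57
position: [0.5494, -0.0332, 0.2709]
tool_rot: [-1.571, 0.001, -0.495]
force: [-0.7, -0.3, -1.9]
grip_width: 0.0132
```

```bash
python3 o.py; python3 - <<'E'
from h import *
snap('side','s4');snap('top','t4')
a=cv2.imread('pics/s4.png');b=cv2.imread('pics/t4.png')
cv2.imwrite('pics/m4.png',np.hstack([cv2.resize(a[40:340,180:480],(400,400)),cv2.resize(b[90:330,130:500],(400,260))[:,:].copy() if 0 else cv2.resize(b[60:430,130:500],(400,400))]))
E
```

```text
('clock', 9.567)
('position', [0.549, -0.033, 0.271])
('tool_rot', [-1.571, 0.001, -0.495])
('force', [-0.689, -0.266, -1.92])
('moment', [-0.021, 0.05, -0.069])
('qpos', [0.378, 0.423, -0.574, 1.747, 0.26, 1.048, -0.782])
('grip_width', 0.013)
```

View pics/m4.png

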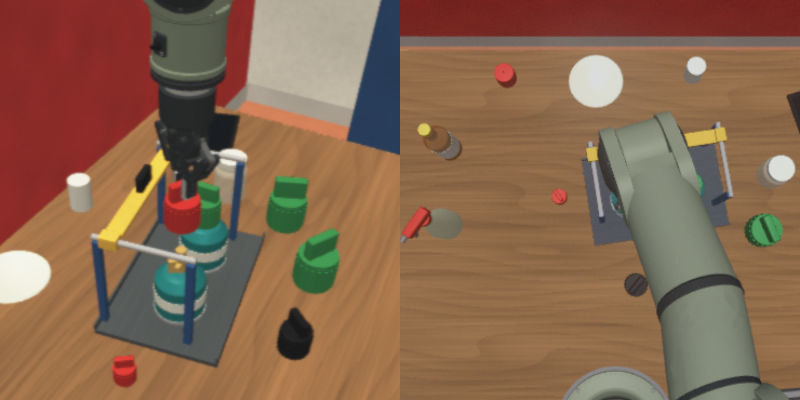

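The red cap hangs in the gripper, clear of its bare neck. The bar is at the far end of the rails, and the green cap and everything else are untouched.

```bash
python3 -c "
from workcell import workorder; print(workorder.job_done())"
```

```text
the job is handed in; nothing more can be done
None
```

The red cap is off and held in the gripper about 10 cm up, and the job is handed in at about 9.7 s of the 51 s allowed.

- **Lock bar:** I pushed it back with closed fingers until it hit a hard stop (about 25 N). The pictures put its travel at about 85 mm. That fits starting near 15 mm and ending at the 100 mm stop, but I did not measure the end position directly.
- **Red cap:** I gripped the wing and turned it counter-clockwise first. It went 60° with no noticeable torque, well past the wrong-way stop at about 25°. That showed it was the right direction, so I did not need to try the other.
- **Lift:** I raised it straight up from 0.171 to 0.271 m at the tool point. The downward force was about 2 N, which matches the cap's weight.
- **Last picture:** The cap is in the gripper with the neck bare. The bar is at the far end, and the green cap and the things standing around are where they were. In the top view the arm partly hides the carrier, so for the green cap I relied on the side view.

No check failed. The nearest to a disagreement is that the bar's grip ended about 90 mm from my estimate of the carrier origin. This fits the bar resting against the far posts.

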